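# Index the swing arm one hole towards the microscope

### The job

The grey instrument housing is carried by a swing arm that is locked to its quadrant plate by a spring index pin with a pull ring. Hook a fingertip under the ring, lift the pin out of its hole, swing the arm over by one hole towards the stereo microscope and let the pin drop fully home in that next hole, then take the hand away. Do not pinch or force the ring or the arm, and leave the loose tools and parts on the bench where they lie.

Things in the scene. Friction and masses are not known exactly. Their poses are not given: they have to be found in the camera images.
- index_fixture: fixed indexing fixture: aluminium quadrant plate, 18 mm thick, with seven 13 mm index holes in dark bushings, 15 degrees (0.2618 rad) apart on a 150 mm radius about the vertical pivot of its swing arm. Origin: at the middle hole, at bench level. x points to the pivot, which lies at x = 150 mm, y = 0, away from the robot within 0.35 rad; y left, z up
- swing_arm (a joint): turn of the swing arm about the pivot, rad. 0: locked in the middle hole, where it always starts; positive: the ring end swings towards the fixture's +y; one hole is 0.2618. Stops at 0.86 either way. With the pin up it turns lightly (about 0.5 N at the ring) and stays where it is left; the round-ended pin drops in by itself within about 3 mm of a hole
- plunger (a joint): lift of the index pin, m. 0: fully home, its 12 mm nose 10 mm deep in the plate; clear of the hole above 10 mm; stop at 18 mm. Spring and weight pull it down with 4 N when home, 7 N at the stop. Between holes it rides on the plate at 10 mm
- ring_center (a point): centre of the steel pull ring: 44 mm clear inside, wire 5 mm, rigidly fixed on the pin, 90 mm above the bench with the pin home (ring from 67 to 113 mm), rising with the pin; 136 mm from the pivot (the pin itself: 150 mm). Its x axis points along the arm towards the pivot, z up. The ring's plane holds y and a line that leans from z by 0.6 rad towards +x
- pin_top (a point): on the pin's axis under the ring, 68 mm above the bench with the pin home. Here a collar 16 mm wide stands on the plunger's barrel, 25 mm wide, top 58 mm above the bench. The ring is entered from the arm's outer end, along the arm and downwards, above this point; behind the ring the space is free above the arm as far as the housing
- housing (a point): top of the grey housing's end nearest the ring, 73 mm from the pivot, 75 mm above the bench; the housing is 74 mm wide and rides on the swing arm, a steel bar 44 mm wide whose top is 38 mm above the bench and which ends 174 mm from the pivot. Its steel turret, beyond the pivot, rises to 119 mm
- microscope_front (a point): middle of the front edge (robot's side) of the base, at bench level, of a stereo microscope on its stand: white, two eyepieces and an objective, base 200 x 170 mm, post at its back, 350 mm high; fixed. It stands either left or right of the fixture; in the other place stands a plain steel pipe nipple with two round flanges, 190 mm high
- tee_sleeve: loose, not to be moved: cream plastic sleeve, 48 mm wide, 75 mm high, upright, with a side tube; origin under its centre
- connector: loose, not to be moved: small round steel connector, 34 mm wide, 43 mm high; origin under its centre
- hex_key: loose, not to be moved: black hex key, 90 x 26 mm, lying in front of the arm; origin at the middle of its long leg
- caliper: loose, not to be moved: dark digital caliper, 240 mm, lying flat
- screwdriver: loose, not to be moved: screwdriver, red handle, 190 mm, lying
- wrench: loose, not to be moved: steel spanner, 170 mm, lying flat
- jar: loose, not to be moved: clear jar with a white lid, 68 mm wide, 60 mm high; origin under its centre

How it is judged:
On the way, in this order (a step that is already met when the one before it is completed fails the run):
1. the pin is drawn up clear of its hole by the ring while the arm is still at that hole (value of joint plunger above 0.007 m and value of joint swing_arm between -0.05 and 0.05 rad), for 0.05 s.
2. the arm is at the next hole on the microscope's side and the pin has dropped home in it (((y of microscope_front in the frame of index_fixture above 0 m and value of joint swing_arm between 0.2468 and 0.2768 rad) or (y of microscope_front in the frame of index_fixture below 0 m and value of joint swing_arm between -0.2768 and -0.2468 rad)) and value of joint plunger below 0.002 m), for 0.2 s.
At the end, for the whole second after the job is handed in: The arm stands at the next index hole on the microscope's side of its starting hole (within 0.015 rad of one 15 degree step, about 2 mm at the pin), the pin is down to within 2 mm of fully home, the arm is at rest and the robot is clear of everything (all of step 2 and velocity of joint swing_arm between -0.02 and 0.02 rad/s); the robot touches nothing.
It fails at once if a loose tool or part was moved by more than 25 mm, or lifted (distance of any of tee_sleeve, connector, hex_key, caliper, screwdriver, wrench, jar from where it was at the start of the episode above 0.025 m).
It fails at once if the ring or the arm was pinched or forced (more than 32 N from the fingers) (contact force between the fingers and swing_arm above 32 N).
It also fails if it takes over 43 s, if anything falls off the work surface, if the arm or the gripper's body presses on something with over 40 N, if the wrist force passes 120 N, or if a joint passes its speed limit or range.

### The arm

A 7-joint arm with a two-finger parallel gripper is mounted at the origin on the work surface. World frame = base frame: x ahead of the robot, y to its left, z up, the work surface at z = 0. Lengths are in m, angles in rad, forces in N, time in s.
With the tool pointing down it reaches from about 0.35 to 0.9 m from the base axis. Payload 7.2 kg.
Tool frame: the origin (TCP) lies at the very end of the fingers, on their centre line; the grasp point (between the pads) lies bot.grip_depth behind it (bot.grip_depth is the distance from the TCP to the grasp point, in m); z points along the fingers, y is the line along which they close (so a half turn about z gives the same grasp; the last joint's range is limited). The gripper opens to 85 mm and grips with 20 to 120 N. Pads are 22 mm wide; open, the fingers measure 114 mm over their backs; the gripper's body (76 mm by 85 mm) begins 54 mm behind the grasp point. The pads swing forward as they close: fully open they stand 13 mm farther back than shut.
Start: joints at [1.228, 0.411, -0.013, 1.596, 0.006, 1.134, -0.082], TCP at [0.17, -0.602, 0.208] pointing down, gripper open.
Joint ranges: [-2.95, 2.95], [-0.29, 1.99], [-1.47, 1.44], [0.14, 2.54], [-1.03, 4.17], [0.13, 1.85], [-2.86, 2.86]. Speed limits (rad/s): [2.39, 2.39, 3.01, 3.01, 3.14, 3.14, 3.14].

### API

Orientations are given as a rotation vector (axis times angle).
In Python, from workcell import bot, vision gives the robot as it stands.
- The arm moves only by the shell command python3 -m inch 'ROWS' [FORCE]. ROWS is JSON, one flat list of numbers, 7 for each row, row after row: the turn, a rotation vector about the world's x, y, z in degrees, then the shift along the world's x, y, z in m, then the closure, from -1 (fully open) to 1 (shut). A call has exactly 8 rows; each row is the pose to reach, as a shift and turn from the pose commanded when the call began; what a row does not reach only later rows make up. A row lasts 1/12 s, in which the tool goes at most 41.7 mm and 7.16 degrees, less where a joint would pass 70% of its speed; a pose out of reach is approached as far as the arm can. A call with a gripper value outside its range is refused whole. The fingers move at their own pace and stop on an object; FORCE is the grip in N (left out, the last holds). Time passes only in rows, so rows that repeat a pose let the fingers close, or fill a call up. It gives the time, the measured TCP pose, the force, the opening and the grip force at its end, in the units of the state.
- bot.observe(): the state, without advancing time (a new reading comes with each control period).
- vision.capture(name): name is "scene" or "top" or "wrist"; returns (picture, depth): 480x640x3 uint8, blue, green, red; 480x640 float32, m along the optical axis (not along the pixel's ray), 0 where there is no reading.
- vision.camera_info(name): a dict with "fx", "fy", "cx", "cy" (pixels), "xyz" and "rotation" of the camera in the world; the wrist camera has in their place "T_tool_cam" (4x4, takes a point from camera to tool coordinates, whose origin is the TCP and whose axes are the flange's). Camera axes: x right, y up, looking along -z (the intrinsics and any distortion apply to the point x, -y, -z); pixel columns grow to the right and rows downward; lengths in m; the calibration is good to about 2 mm. A picture is of the moment at which its call begins: read the wrist's pose just before it. camera_info takes no time and is no camera call.
- bot.close_job(): hands the job in; it is judged then, once.
The state is a dict: "t": time; "joints": joint angles; "qd": joint speeds; "joint_torque": joint torques, N m; "ee_pos": TCP position; "tcp_rot": TCP orientation; "ft_force": force on the tool from outside, world axes, zero at the start; "ft_torque": the same for the moment, N m; "width": finger opening in m; "grasp_force": force on a finger pad.
Only numpy, scipy, OpenCV 4.12 (cv2) and the standard library are available. Lean on these libraries where they do the work, as an engineer would, in place of code of your own. Each camera call takes 0.05 s, during which the arm holds its last target. There are 200 camera calls.

## Working session

There is one attempt and no reset: what is moved stays moved. The work goes in short steps, Python scripts to look and compute and a shell command to move; the robot and the scene stay as the last step left them, time stands still between calls to the robot, and variables do not carry over. Pictures are saved under pics/ and viewed, at most 10 in all, crops included, and the job is handed in when it is done.

```bash
mkdir -p pics; ls; python3 - <<'E'
from workcell import bot, vision
import cv2,numpy as np
s=bot.observe(); print(s['t'],s['ee_pos'],s['tcp_rot'],s['width'],bot.grip_depth)
for n in ('scene','top'):
    p,d=vision.capture(n); cv2.imwrite(f'pics/{n}0.png',p); np.save(f'pics/{n}0.npy',d); print(n,vision.camera_info(n))
print(vision.camera_info('wrist'))
E
```

```text
pics
0.0 [ 0.16943198 -0.60101809  0.20692032] [-3.11033940e+00 -4.30218651e-01  5.17059676e-04] 0.0853222869442369 0.0187
scene {'fx': 610.3632008046555, 'fy': 610.3632008046555, 'cx': 312.19251346132313, 'cy': 236.08642078493196, 'xyz': array([1.3942149 , 0.4176299 , 1.35320103]), 'rotation': array([0.39507639, 0.65978621, 1.92867936])}
top {'fx': 583.2401115610435, 'fy': 583.2401115610435, 'cx': 314.7095018836533, 'cy': 244.26404263703677, 'xyz': array([0.26683123, 0.01279019, 1.56317891]), 'rotation': array([ 0.11788902, -0.15071204, -1.56402189])}
{'fx': 420.99231456725477, 'fy': 420.99231456725477, 'cx': 316.60024622018426, 'cy': 230.07540751170015, 'T_tool_cam': array([[-1.27323878e-04,  9.54184450e-01,  2.99219016e-01,
         7.65310379e-02],
       [ 9.99999504e-01,  4.17150131e-04, -9.04736459e-04,
         5.21899351e-04],
       [-9.88104713e-04,  2.99218753e-01, -9.54184029e-01,
        -1.66327929e-01],
       [ 0.00000000e+00,  0.00000000e+00,  0.00000000e+00,
         1.00000000e+00]])}
```

View pics/scene0.png

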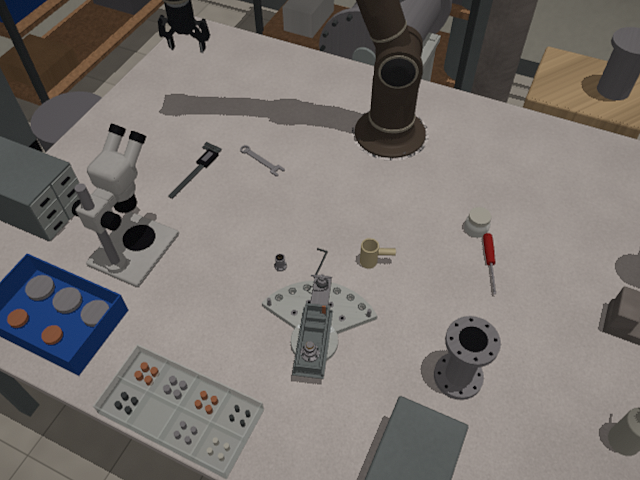

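View pics/top0.png

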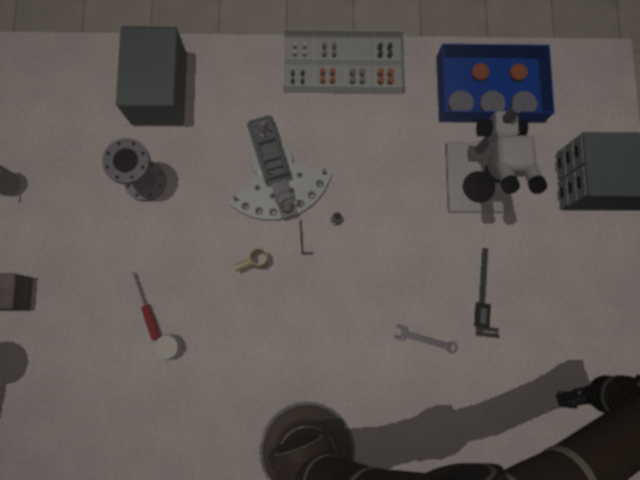

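The scene view shows the fixture at about (315,320), with its ring end at (321,283). In the top view it lies at about (275,170) with the ring near (289,205). The microscope (490,170 in top) is on the robot's right, the fixture's -y side, so the target is -0.2618 rad.

```bash
cat > h.py <<'E'
from workcell import bot, vision
import cv2,numpy as np
from scipy.spatial.transform import Rotation as R
def cam(n,s=None):
    c=vision.camera_info(n)
    if n=='wrist':
        T=np.eye(4); T[:3,:3]=R.from_rotvec(s['tcp_rot']).as_matrix(); T[:3,3]=s['ee_pos']; T=T@c['T_tool_cam']; return c,T[:3,:3],T[:3,3]
    return c,R.from_rotvec(c['rotation']).as_matrix(),np.array(c['xyz'])
def ray(C,u,v):
    c,M,o=C; return M@np.array([(u-c['cx'])/c['fx'],-(v-c['cy'])/c['fy'],-1.])
def onz(C,u,v,z):
    d=ray(C,u,v); return C[2]+d*(z-C[2][2])/d[2]
def proj(C,P):
    c,M,o=C; q=M.T@(np.asarray(P)-o); return np.array([c['cx']+c['fx']*q[0]/-q[2], c['cy']-c['fy']*q[1]/-q[2]])
E
python3 - <<'E'
from h import *
a=cv2.imread('pics/top0.png')[105:235,215:355]; b=cv2.imread('pics/scene0.png')[235:390,245:395]
f=lambda x:cv2.resize(cv2.convertScaleAbs(x,alpha=1.5),(400,400*x.shape[0]//x.shape[1]),interpolation=cv2.INTER_CUBIC)
A,B=f(a),f(b); o=np.zeros((420,800,3),np.uint8); o[:A.shape[0],:400]=A;o[:B.shape[0],400:]=B
cv2.imwrite('pics/crop0.png',o)
C=cam('top')
for n,u,v,z in [('hex',300,235,0),('hexcorner',303,252,0),('conn',337,218,.04),('tee',260,258,.07),('mic',470,212,0)]: print(n,onz(C,u,v,z).round(3))
E
```

```text
hex [0.562 0.02  0.   ]
hexcorner [0.516 0.012 0.   ]
conn [ 0.602 -0.079  0.04 ]
tee [0.488 0.123 0.07 ]
mic [ 0.629 -0.449  0.   ]
```

View pics/crop0.png

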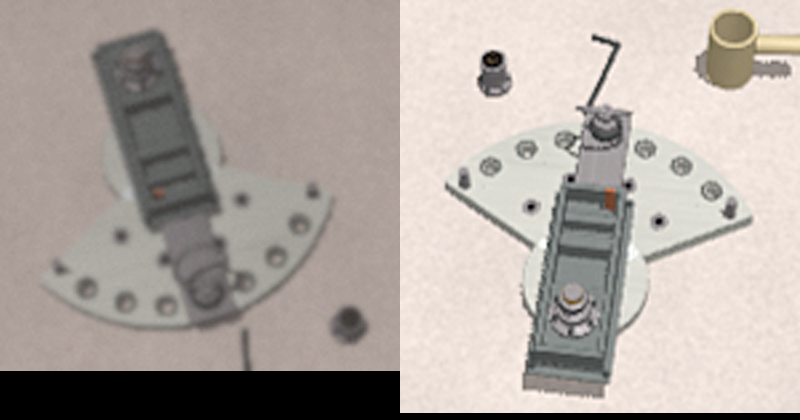

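The crop shows three holes on either side of the arm. In the top crop they are at (87,288), (125,303), (168,306) and (237,282), (276,256), (299,224). In the scene crop they are at (490,166), (527,149), (565,140) and (645,148), (681,165), (711,190). I'll fit the pivot and yaw from these.

```bash
python3 - <<'E'
from h import *
from scipy.optimize import least_squares as L
k=np.array([3,2,1,-1,-2,-3])
t=np.array([(87,288),(125,303),(168,306),(237,282),(276,256),(299,224)])/2.857+[215,105]
s=(np.array([(711,190),(681,165),(645,148),(565,140),(527,149),(490,166)])-[400,0])/2.667+[245,235]
def mod(p): # pivot xy, yaw; hole at fixture angle: pos = pivot - .15*(cos,-sin)
    a=p[2]-k*np.pi/12
    return np.c_[p[0]-.15*np.cos(a),p[1]-.15*np.sin(a)]
W={}
for n,px in(('top',t),('scene',s)):
    W[n]=np.array([onz(cam(n),*q,.018)[:2] for q in px])
    r=L(lambda p:(mod(p)-W[n]).ravel(),[.75,.05,0]); print(n,r.x.round(4),(r.fun*1000).round(1))
r=L(lambda p:np.r_[(mod(p)-W['top']).ravel(),(mod(p)-W['scene']).ravel()],[.75,.05,0]); p=r.x;print(p)
x=np.array([np.cos(p[2]),np.sin(p[2])])
print('hole',p[:2]-.15*x,'ring',p[:2]-.136*x,'arm end',p[:2]-.174*x)
for a in(0,-.1309,-.2618):
    c=p[2]-a; print(a,(p[:2]-.136*np.array([np.cos(c),np.sin(c)])).round(4))
R0=R.from_rotvec(bot.observe()['tcp_rot']).as_matrix(); print(R0.round(3))
E
```

```text
top [0.7718 0.1013 0.3109] [-0.6  1.3  0.6  0.7  0.1  2.4  0.1 -6.2 -0.3  1.   0.1  0.8]
scene [0.7699 0.103  0.3119] [-0.1  0.3  0.2  0.1 -0.   0.1 -0.5  0.1  0.1 -1.   0.3  0.4]
[0.77085835 0.10212967 0.31140002]
hole [0.62807252 0.05617093] ring [0.6413992  0.06046041] arm end [0.60522679 0.04881753]
0 [0.6414 0.0605]
-0.1309 [0.6479 0.0439]
-0.2618 [0.6566 0.0284]
[[ 0.962  0.271 -0.001]
 [ 0.271 -0.962  0.001]
 [-0.    -0.001 -1.   ]]
```

```bash
python3 -m inch '[0,0,0,0.02,0.034,0.006,1, 0,0,0,0.04,0.068,0.012,1, 0,0,0,0.06,0.102,0.018,1, 0,0,0,0.08,0.136,0.024,1, 0,0,0,0.10,0.17,0.03,1, 0,0,0,0.12,0.204,0.036,1, 0,0,0,0.14,0.238,0.042,1, 0,0,0,0.16,0.272,0.048,1]' 20
python3 -m inch '[2,-6,0,0.016,0.034,0,1, 4,-12,0,0.032,0.068,0,1, 6,-18,0,0.048,0.102,0,1, 8,-24,0,0.064,0.136,0,1, 10,-30,0,0.08,0.17,0,1, 12,-36,0,0.096,0.204,0,1, 14,-42,0,0.112,0.238,0,1, 17,-53,0,0.128,0.272,0,1]' 20
```

```text
t: 0.77
ee_pos: [0.3299, -0.3276, 0.2559]
tcp_rot: [3.112, 0.43, -0.001]
ft_force: [-0.0, -0.8, -0.3]
width: 0.0001
grasp_force: 0.0
t: 1.43
ee_pos: [0.4331, -0.1129, 0.2584]
tcp_rot: [-2.817, -0.399, -1.044]
ft_force: [-0.0, -0.9, 0.4]
width: 0.0003
grasp_force: 0.0
```

```bash
cat >> h.py <<'E'
PIV=np.array([.7705,.1025]); YAW=.3114
def frame(yaw,down): # tool pointing along yaw, 'down' rad below horizontal, tool x up
    c,s=np.cos(yaw),np.sin(yaw); z=np.array([c*np.cos(down),s*np.cos(down),-np.sin(down)])
    x=np.array([c*np.sin(down),s*np.sin(down),np.cos(down)]); return np.c_[x,np.cross(z,x),z]
def togo(pos,yaw,down):
    s=bot.observe(); M=R.from_rotvec(s['tcp_rot'])
    print('turn',np.degrees((R.from_matrix(frame(yaw,down))*M.inv()).as_rotvec()).round(1),'shift',(np.array(pos)-s['ee_pos']).round(4),'q',s['joints'].round(2),'t',s['t'])
def ringpos(a,h=.09): c=YAW-a; return np.r_[PIV-.136*np.array([np.cos(c),np.sin(c)]),h]
E
python3 -m inch '[0,0,0,0,0,0,1, 0,0,0,0,0,0,1,0,0,0,0,0,0,1,0,0,0,0,0,0,1,0,0,0,0,0,0,1,0,0,0,0,0,0,1,0,0,0,0,0,0,1,0,0,0,0,0,0,1]' >/dev/null
python3 - <<'E'
from h import *
p=ringpos(0)-.11*frame(YAW,.6)[:,2]; print(p); togo(p,YAW,.6)
E
```

```text
[0.55462027 0.03301439 0.15211067]
turn [  3.8 -14.4   1.3] shift [ 0.1204  0.1472 -0.1072] q [ 0.55 -0.18  0.01  2.38 -0.93  0.66 -0.04] t 2.1
```

```bash
python3 -m inch '[0,0,0,0.015,0.018,0,1, 0,0,0,0.03,0.037,0,1, 0,0,0,0.045,0.055,0,1, 0,0,0,0.06,0.074,0,1, 0,0,0,0.075,0.092,0,1, 0,0,0,0.09,0.11,-0.01,1, 0,0,0,0.105,0.129,-0.02,1, 0,0,0,0.12,0.147,-0.03,1]'
python3 -m inch '[1,-2,0,0,0,-0.01,1, 1,-4,0,0,0,-0.02,1, 2,-7,0,0,0,-0.03,1, 3,-10,1,0,0,-0.04,1, 4,-14,1,0,0,-0.05,1, 4,-14,1,0,0,-0.05,1, 4,-14,1,0,0,-0.05,1, 4,-14,1,0,0,-0.05,1]'
python3 - <<'E'
from h import *
p=ringpos(0)-.11*frame(YAW,.6)[:,2]; togo(p,YAW,.6)
s=bot.observe(); a,d=vision.capture('wrist'); C=cam('wrist',s)
np.save('pics/w1.npy',d)
for q in [ringpos(0)]: print(proj(C,q))
cv2.imwrite('pics/w1.png',a)
E
```

```text
t: 2.77
ee_pos: [0.5552, 0.0345, 0.2294]
tcp_rot: [-2.817, -0.403, -1.044]
ft_force: [0.2, -0.5, 0.8]
width: -0.0003
grasp_force: 0.0
t: 3.43
ee_pos: [0.55, 0.017, 0.2215]
tcp_rot: [-2.719, -0.445, -1.119]
ft_force: [0.8, -0.0, -2.0]
width: -0.0002
grasp_force: 0.0
turn [  1.1 -10.7  -1.9] shift [ 0.0046  0.016  -0.0693] q [ 1.47  0.24 -1.44  2.33 -1.03  0.13 -0.14] t 3.4333
[308.94130828 225.06349166]
```

View pics/w1.png

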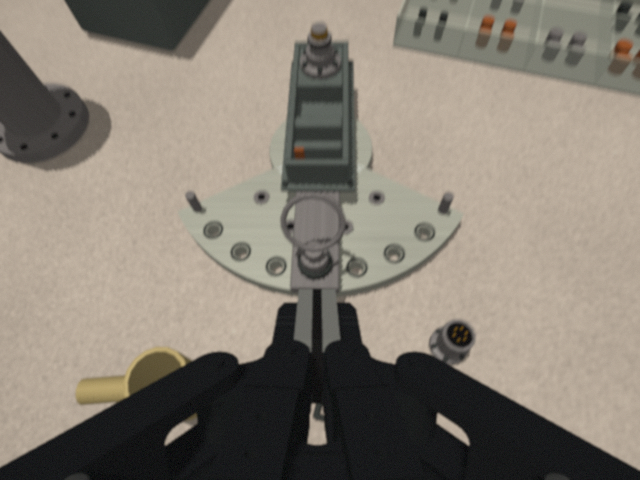

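The wrist view shows the ring at (313,222), the pin collar at (314,262) and the shut fingertips at (316,292). The predicted ring position (309,225) agrees to within a few mm. Joints 3, 5 and 6 are at their limits, though, so I'll fit a quick kinematic model to the observed states and choose a reachable tool angle.

```bash
cat > kin.py <<'E'
from h import *
import itertools
from scipy.optimize import least_squares as LS
lo=np.array([-2.95,-.29,-1.47,.14,-1.03,.13,-2.86]);hi=np.array([2.95,1.99,1.44,2.54,4.17,1.85,2.86])
SG=[-1,-1,-1,-1]; LN=np.array([.3,.45,.45,.3,0,0,0]); RT=np.eye(3)
def fk(q,sg=None,L=None):
    sg=SG if sg is None else sg; L=LN if L is None else L
    r=lambda a,t:R.from_euler(a,t).as_matrix()
    A=r('z',sg[0]*q[0])@r('y',q[1]); p=np.array([0,0,L[0]])
    A=A@r('z',sg[1]*q[2]); p=p+A@[L[4],0,L[1]]; A=A@r('y',q[3])@r('z',sg[2]*q[4]); p=p+A@[L[5],0,L[2]]
    A=A@r('y',q[5])@r('z',sg[3]*q[6]); p=p+A@[0,0,L[3]]
    return p,A
E
python3 - <<'E'
from kin import *
obs=[([1.228,.411,-.013,1.596,.006,1.134,-.082],[.1694,-.601,.2069],[-3.1103,-.4302,.0005]),
([.55,-.18,.01,2.38,-.93,.66,-.04],None,None)]
s=bot.observe(); obs[1]=(s['joints'],s['ee_pos'],s['tcp_rot'])
best=[]
for sg in itertools.product([1,-1],repeat=4):
    A=[fk(q,sg)[1].T@R.from_rotvec(w).as_matrix() for q,_,w in obs]
    best.append((R.from_matrix(A[0].T@A[1]).magnitude(),sg,A[0]))
best.sort(key=lambda b:b[0]); print([(round(b[0],3),b[1]) for b in best[:4]]); print(best[0][2].round(2))
sg=best[0][1]
r=LS(lambda L:np.r_[np.concatenate([fk(q,sg,L)[0]-p for q,p,_ in obs]),1e-3*(L[4:]),1e-3*(L[:4]-[.3,.45,.45,.3])],LN)
print(r.x.round(4),(r.fun[:6]*1000).round(1))
E
```

```text
[(0.002, (-1, -1, -1, -1)), (0.106, (-1, -1, -1, 1)), (0.526, (1, 1, 1, -1)), (0.541, (1, 1, 1, 1))]
[[-0. -1.  0.]
 [ 1. -0.  0.]
 [-0.  0.  1.]]
[-2.6805  8.3591  1.8598  5.7771 -4.7504  0.1219  0.    ] [ 2.6  1.  -0.  -0.  -0.   0. ]
```

```bash
python3 -m inch '[-1,3,0,-0.01,0,0.01,1, -2,7,0,-0.02,0,0.02,1, -3,11,0,-0.03,0,0.03,1, -5,15,0,-0.04,0,0.04,1, -6,20,0,-0.05,0,0.05,1, -7,24,0,-0.05,0,0.05,1, -8,27,0,-0.05,0,0.05,1, -9,30,0,-0.05,0,0.05,1]'
python3 - <<'E'
from kin import *
s=bot.observe(); print(s['joints'].round(3))
obs=[([1.228,.411,-.013,1.596,.006,1.134,-.082],[.1694,-.601,.2069]),
([.55,-.18,.01,2.38,-.93,.66,-.04],[.4342,-.1142,.2593]),([ 1.47,0.24,-1.44,2.33,-1.03,0.13,-0.14],[.55,.017,.2214]),(s['joints'],s['ee_pos'])]
r=LS(lambda L:np.r_[np.concatenate([fk(q,None,L)[0]-p for q,p in obs]),1e-1*(L[4:]),1e-4*(L[:4]-[.3,.45,.45,.3])],LN)
print(r.x.round(4),(r.fun[:12]*1000).round(1))
np.save('LN.npy',r.x)
E
```

```text
t: 4.15
ee_pos: [0.4992, 0.0155, 0.2716]
tcp_rot: [-2.984, -0.454, -0.374]
ft_force: [-1.1, -0.1, 1.2]
width: 0.0001
grasp_force: 0.0
[ 1.226  0.165 -1.345  1.936  0.06   0.927 -1.395]
[ 0.2227  0.5053  0.4108  0.3003  0.0436 -0.0079  0.    ] [43.8 21.2 -5.1 -8.1 13.8  2.  -2.8 -6.9 -3.6 15.7 21.   6.6]
```

```bash
cat > kin.py <<'E'
from h import *
from scipy.optimize import least_squares as LS
lo=np.array([-2.95,-.29,-1.47,.14,-1.03,.13,-2.86]);hi=np.array([2.95,1.99,1.44,2.54,4.17,1.85,2.86])
r=lambda a,t:R.from_euler(a,t).as_matrix()
def fk(q,L):
    A=r('z',-q[0]); p=A@[0,L[8],L[0]]; A=A@r('y',q[1])@r('z',-q[2]); p=p+A@[L[1],L[2],L[3]]
    A=A@r('y',q[3])@r('z',-q[4]); p=p+A@[L[4],L[5],L[6]]
    A=A@r('y',q[5])@r('z',-q[6]); p=p+A@[0,0,L[7]]
    return p,A@r('z',np.pi/2)
E
python3 - <<'E'
from kin import *
s=bot.observe()
obs=[([1.228,.411,-.013,1.596,.006,1.134,-.082],[.1694,-.601,.2069]),
([.55,-.18,.01,2.38,-.93,.66,-.04],[.4342,-.1142,.2593]),([ 1.47,0.24,-1.44,2.33,-1.03,0.13,-0.14],[.55,.017,.2214]),(s['joints'],s['ee_pos'])]
for w in(1e-1,1e-2,1e-3):
    L0=np.array([.3,0,0,.45,0,0,.45,.3,0])
    f=LS(lambda L:np.r_[np.concatenate([fk(q,L)[0]-p for q,p in obs]),np.where([0,1,1,0,1,1,0,0,1],w,1e-4)*(L-L0)],L0)
    print(w,f.x.round(4),(f.fun[:12]*1000).round(1))
for q,p in obs: print(R.from_matrix(fk(q,L0)[1]).as_rotvec().round(3))
np.save('LN.npy',f.x)
E
```

```text
0.1 [ 2.844e-01  4.700e-03 -1.830e-02  5.291e-01  5.000e-04 -1.000e-03
  4.490e-01  3.704e-01 -2.900e-02] [-0.1  0.1 -0.   0.9  0.4 -0.4 -0.9 -0.8  0.3  0.4  0.1  0.1]
0.01 [ 2.846e-01  4.100e-03 -1.890e-02  5.292e-01  9.000e-04 -5.000e-04
  4.498e-01  3.701e-01 -2.900e-02] [-0.1  0.   0.   1.   0.2 -0.3 -0.9 -0.8  0.4  0.3  0.1 -0.1]
0.001 [ 2.846e-01  4.000e-03 -1.890e-02  5.292e-01  9.000e-04 -5.000e-04
  4.499e-01  3.701e-01 -2.900e-02] [-0.1  0.   0.   1.   0.2 -0.3 -0.9 -0.8  0.4  0.3  0.1 -0.1]
[ 3.111  0.431 -0.   ]
[-2.82  -0.415 -1.039]
[-2.72  -0.443 -1.12 ]
[-2.984 -0.454 -0.374]
```

```bash
cat > ik.py <<'E'
from kin import *
L=np.load('LN.npy'); rng=np.random.default_rng(0)
def ik(p,M,q0,m=.03,reg=2e-3):
    f=LS(lambda q:np.r_[(fk(q,L)[0]-p)*5,R.from_matrix(fk(q,L)[1].T@M).as_rotvec(),reg*(q-q0)],np.clip(q0,lo+m+.001,hi-m-.001),bounds=(lo+m,hi-m))
    e=fk(f.x,L); return f.x,np.linalg.norm(e[0]-p)*1000,np.degrees(R.from_matrix(e[1].T@M).magnitude())
E
python3 - <<'E'
from ik import *
s=bot.observe()
for down in(.6,.75,.9,1.0):
  for roll in(0,np.pi):
    a=0; yaw=YAW; M=frame(yaw,down)@r('z',roll)
    p=ringpos(0)+.025*M[:,2]
    c=[]
    for i in range(25):
        q0=s['joints'] if i==0 else rng.uniform(lo,hi)
        x,e,g=ik(p,M,q0)
        if e<3 and g<2: c.append(x)
    c.sort(key=lambda x:np.abs(x-s['joints']).max())
    print(down,round(roll,1),len(c),*[x.round(2) for x in c[:3]])
E
```

```text
0.6 0 8 [ 0.16  0.58 -0.26  2.38  3.33  0.75  1.7 ] [-0.12  0.57  0.08  2.4   3.46  0.82  1.46] [ 0.49  0.67 -0.65  2.36  3.12  0.7   2.05]
0.6 3.1 12 [ 0.99  1.29 -1.44  2.34  2.49  0.95  0.07] [ 0.99  1.29 -1.44  2.34  2.49  0.95  0.07] [ 0.99  1.29 -1.44  2.34  2.49  0.95  0.07]
0.75 0 14 [ 0.17  0.5  -0.29  2.31  3.29  0.45  1.69] [ 0.36  0.54 -0.52  2.3   3.08  0.43  1.96] [-0.08  0.49 -0.    2.32  3.5   0.5   1.41]
0.75 3.1 14 [ 0.95  1.15 -1.44  2.27  2.19  0.86  0.16] [ 0.95  1.15 -1.44  2.27  2.19  0.86  0.16] [ 0.95  1.15 -1.44  2.27  2.19  0.86  0.16]
0.9 0 17 [ 0.9   1.02 -1.41  2.17  1.87  0.8  -2.81] [ 0.89  1.   -1.39  2.17  1.88  0.77 -2.83] [ 0.89  1.   -1.39  2.17  1.88  0.77 -2.83]
0.9 3.1 13 [ 0.9   1.04 -1.42  2.17  1.88  0.81  0.34] [ 0.91  1.06 -1.44  2.17  1.88  0.83  0.35] [ 0.91  1.06 -1.44  2.17  1.88  0.83  0.35]
1.0 0 11 [ 0.38  0.51 -0.61  2.13  1.48  0.16 -2.77] [ 0.38  0.51 -0.61  2.13  1.48  0.16 -2.77] [ 0.38  0.51 -0.61  2.13  1.48  0.16 -2.77]
1.0 3.1 9 [ 0.38  0.51 -0.61  2.13  1.48  0.16  0.37] [ 0.38  0.51 -0.61  2.13  1.48  0.16  0.37] [ 0.38  0.51 -0.61  2.13  1.48  0.16  0.37]
```

```bash
python3 - <<'E'
from ik import *
s=bot.observe(); q=s['joints']
for roll,q0 in((np.pi,[.2,.5,-.3,2.3,3.2,.7,-1.4]),(0,[.2,.5,-.3,2.3,3.2,.7,1.7])):
  for nm,a,ahead,down in(('stand',0,-.1,.65),('in',0,.025,.65),('end',-.2618,.025,.65),('endlift',-.2618,-.1,.65)):
    M=frame(YAW-a,down)@r('z',roll); x,e,g=ik(ringpos(a)+ahead*M[:,2],M,np.array(q0)); print(nm,x.round(2),round(e,1),round(g,1))
# joint path to a high standoff
M=frame(YAW,.65)@r('z',np.pi); g,e,d=ik(np.array([.52,.03,.26]),M,np.array([.2,.5,-.3,2.3,3.2,.7,-1.4])); print('goal',g.round(2),e,d)
np.save('goal.npy',g)
for t in np.linspace(0,1,9):
    p,A=fk(q+t*(g-q),L); print(p.round(3),'z',A[:,2].round(2), 'rot',np.degrees(R.from_matrix(A@fk(q,L)[1].T).as_rotvec()).round(0))
E
```

```text
stand [ 0.7   0.33 -0.75  2.51  3.33  0.49 -1.38] 0.0 0.0
in [ 0.21  0.56 -0.33  2.36  3.29  0.64 -1.4 ] 0.0 0.0
end [ 0.52  0.62 -0.43  2.21  4.03  0.5  -1.71] 0.0 0.0
endlift [ 1.27  0.65 -1.15  2.31  4.14  0.16 -1.63] 1.2 1.0
stand [ 0.7   0.33 -0.75  2.51  3.33  0.49  1.76] 0.0 0.0
in [ 0.2   0.56 -0.31  2.36  3.29  0.64  1.73] 0.0 0.0
end [ 0.5   0.62 -0.41  2.21  4.04  0.51  1.42] 0.0 0.0
endlift [ 1.27  0.65 -1.15  2.31  4.14  0.16  1.51] 1.2 1.0
goal [ 0.5  -0.11 -0.45  2.51  4.14  0.34 -2.36] 5.649183444951447 2.090941396618392
[0.499 0.016 0.271] z [ 0.23  0.14 -0.96] rot [0. 0. 0.]
[ 0.52  -0.13   0.263] z [ 0.32 -0.27 -0.91] rot [-26.  -5.   6.]
[ 0.562 -0.225  0.314] z [ 0.47 -0.53 -0.71] rot [-49. -12.  16.]
[ 0.612 -0.248  0.383] z [ 0.66 -0.59 -0.46] rot [-68. -20.  30.]
[ 0.654 -0.208  0.432] z [ 0.83 -0.48 -0.28] rot [-83. -28.  49.]
[ 0.67 -0.13  0.44] z [ 0.94 -0.26 -0.21] rot [-93. -34.  71.]
[ 0.65  -0.047  0.403] z [ 0.96 -0.02 -0.27] rot [-99. -37.  96.]
[0.598 0.012 0.335] z [ 0.9   0.15 -0.42] rot [-99. -37. 123.]
[0.525 0.032 0.258] z [ 0.78  0.21 -0.59] rot [  95.   32. -148.]
```

```bash
python3 - <<'E'
from ik import *
q0=np.array([.3,.5,-.4,2.2,3.3,.6,-1.5])
for down in(.6,.7,.8):
 for nm,a,ahead,up,yaw in(('high',0,-.06,.1,.36),('stand',0,-.06,0,.36),('in',0,.025,0,.36),('end',-.2618,.025,0,.44),('out',-.2618,-.06,0,.44),('outhigh',-.2618,-.06,.1,.44)):
    M=frame(yaw,down)@r('z',np.pi); x,e,g=ik(ringpos(a,.09+up)+ahead*M[:,2],M,q0); print(down,nm,x.round(2),round(e,1),round(g,1))
E
```

```text
0.6 high [ 0.5   0.15 -0.47  2.42  3.87  0.43 -1.97] 0.0 0.0
0.6 stand [ 0.42  0.43 -0.42  2.49  3.5   0.67 -1.49] 0.0 0.0
0.6 in [ 0.29  0.6  -0.37  2.36  3.38  0.71 -1.39] 0.0 0.0
0.6 end [ 0.46  0.63 -0.42  2.29  3.66  0.62 -1.48] 0.0 0.0
0.6 out [ 0.59  0.47 -0.44  2.4   3.86  0.6  -1.64] 0.0 0.0
0.6 outhigh [ 1.17  0.37 -1.09  2.31  4.14  0.28 -1.95] 0.0 0.0
0.7 high [ 0.94  0.18 -0.97  2.32  4.14  0.18 -2.23] 0.0 0.0
0.7 stand [ 0.44  0.36 -0.47  2.42  3.52  0.44 -1.56] 0.0 0.0
0.7 in [ 0.27  0.54 -0.37  2.32  3.36  0.52 -1.42] 0.0 0.0
0.7 end [ 0.48  0.59 -0.47  2.24  3.65  0.43 -1.5 ] 0.0 0.0
0.7 out [ 0.68  0.42 -0.58  2.33  3.92  0.38 -1.75] 0.0 0.0
0.7 outhigh [ 1.17  0.35 -1.15  2.28  4.14  0.16 -2.01] 3.3 2.9
0.8 high [ 0.66  0.13 -0.72  2.32  4.14  0.16 -2.3 ] 5.5 4.6
0.8 stand [ 0.52  0.33 -0.6   2.34  3.51  0.22 -1.58] 0.0 0.0
0.8 in [ 0.25  0.5  -0.37  2.26  3.35  0.33 -1.44] 0.0 0.0
0.8 end [ 0.51  0.56 -0.55  2.19  3.59  0.24 -1.47] 0.0 0.0
0.8 out [ 0.77  0.41 -0.74  2.26  4.1   0.16 -1.97] 0.0 0.0
0.8 outhigh [ 1.01  0.26 -1.    2.28  4.14  0.16 -2.09] 8.3 7.3
```

```bash
cat > plan.py <<'E'
import sys
from ik import *
def plan(vias,nmax=8):
    q=bot.observe()['joints']; p0,A0=fk(q,L); path=[q]
    for v in vias:
        v=np.array(v); path+= [path[-1]+t*(v-path[-1]) for t in np.linspace(0,1,60)[1:]]  if True else 0
    # resample
    out=[];pl,Al=p0,A0; ql=q
    for x in path[1:]:
        p,A=fk(x,L)
        if np.linalg.norm(p-pl)>.036 or np.degrees(R.from_matrix(A@Al.T).magnitude())>6.3 or np.abs(x-ql).max()>.15:
            out.append((p,A,x)); pl,Al,ql=p,A,x
    p,A=fk(path[-1],L); out.append((p,A,path[-1]))
    print('rows total',len(out),'q',q.round(2))
    for i,(p,A,x) in enumerate(out):
        if i<nmax: print(np.degrees(R.from_matrix(A@A0.T).as_rotvec()).round(0),(p-p0).round(3))
    print('excursion',[tuple(o[0].round(2)) for o in out[::4]], 'zdir',out[min(7,len(out)-1)][1][:,2].round(2))
E
python3 - <<'E'
from plan import *
M=frame(.36,.6)@r('z',np.pi); g,e,d=ik(ringpos(0,.15)-.07*M[:,2],M,np.array([.3,.4,-.4,2.4,3.5,.6,-1.5])); print(g.round(3),e,d); np.save('goal.npy',g)
plan([[.2,-.15,-.5,2.3,1.4,.6,-1.5],[.1,-.15,-.4,2.4,2.4,.5,-1.5],g])
E
```

```text
[ 0.459  0.225 -0.429  2.468  3.718  0.513 -1.775] 0.0006445885942953016 0.00044435448779195033
rows total 30 q [ 1.23  0.17 -1.34  1.94  0.06  0.93 -1.39]
[-6. -1.  3.] [-0.001 -0.02  -0.012]
[-12.  -2.   5.] [ 0.   -0.04 -0.02]
[-17.  -3.   8.] [ 0.002 -0.059 -0.023]
[-23.  -4.  11.] [ 0.006 -0.076 -0.022]
[-28.  -5.  15.] [ 0.011 -0.091 -0.018]
[-34.  -7.  19.] [ 0.019 -0.106 -0.009]
[-40. -10.  24.] [ 0.028 -0.117  0.004]
[-46. -12.  28.] [ 0.037 -0.124  0.019]
excursion [(np.float64(0.5), np.float64(-0.0), np.float64(0.26)), (np.float64(0.51), np.float64(-0.08), np.float64(0.25)), (np.float64(0.55), np.float64(-0.11), np.float64(0.31)), (np.float64(0.58), np.float64(-0.08), np.float64(0.37)), (np.float64(0.61), np.float64(-0.05), np.float64(0.41)), (np.float64(0.62), np.float64(0.02), np.float64(0.43)), (np.float64(0.64), np.float64(0.02), np.float64(0.33)), (np.float64(0.6), np.float64(0.04), np.float64(0.21))] zdir [ 0.5  -0.42 -0.76]
```

```bash
python3 -m inch '[-6,-1,3,0,-0.02,-0.01,1, -12,-2,5,0,-0.04,-0.015,1, -17,-3,8,0.002,-0.059,-0.015,1, -23,-4,11,0.006,-0.076,-0.015,1, -28,-5,15,0.011,-0.091,-0.012,1, -34,-7,19,0.019,-0.106,-0.006,1, -40,-10,24,0.028,-0.117,0.004,1, -46,-12,28,0.037,-0.124,0.019,1]'
python3 - <<'E'
from plan import *
g=np.load('goal.npy')
plan([[.2,-.15,-.5,2.3,1.6,.6,-1.5],[.1,-.15,-.4,2.4,2.4,.5,-1.5],g])
E
```

```text
t: 4.82
ee_pos: [0.5358, -0.1067, 0.2907]
tcp_rot: [2.239, 1.087, 0.361]
ft_force: [-0.4, -1.2, 0.7]
width: -0.0
grasp_force: 0.0
rows total 23 q [ 1.02 -0.   -1.23  2.13  0.83  0.74 -1.43]
[-5. -1.  4.] [ 0.009 -0.006  0.013]
[-10.  -3.   9.] [ 0.019 -0.009  0.029]
[-15.  -4.  13.] [ 0.029 -0.009  0.045]
[-20.  -5.  17.] [ 0.038 -0.005  0.062]
[-24.  -7.  22.] [0.046 0.003 0.079]
[-28.  -8.  27.] [0.054 0.014 0.098]
[-33. -10.  32.] [0.06  0.028 0.114]
[-37. -10.  37.] [0.068 0.039 0.123]
excursion [(np.float64(0.55), np.float64(-0.11), np.float64(0.3)), (np.float64(0.58), np.float64(-0.1), np.float64(0.37)), (np.float64(0.61), np.float64(-0.05), np.float64(0.42)), (np.float64(0.62), np.float64(0.01), np.float64(0.43)), (np.float64(0.64), np.float64(0.02), np.float64(0.35)), (np.float64(0.61), np.float64(0.04), np.float64(0.23))] zdir [ 0.86 -0.34 -0.38]
```

Tracking as planned.

```bash
python3 -m inch '[-5,-1,4,0.009,-0.006,0.013,1, -10,-3,9,0.019,-0.009,0.029,1, -15,-4,13,0.029,-0.009,0.045,1, -20,-5,17,0.038,-0.005,0.062,1, -24,-7,22,0.046,0.003,0.079,1, -28,-8,27,0.054,0.014,0.098,1, -33,-10,32,0.06,0.028,0.114,1, -37,-10,37,0.068,0.039,0.123,1]'
python3 - <<'E'
from plan import *
g=np.load('goal.npy')
plan([[.2,-.15,-.5,2.4,2.4,.5,-1.5],g])
E
```

```text
t: 5.48
ee_pos: [0.6034, -0.0657, 0.4152]
tcp_rot: [1.252, 1.54, 0.387]
ft_force: [0.8, -0.3, 0.3]
width: -0.0003
grasp_force: 0.0
rows total 15 q [ 0.99 -0.25 -1.12  2.28  1.74  0.36 -1.59]
[-5.  0.  4.] [0.001 0.009 0.007]
[-10.   1.   9.] [0.003 0.02  0.012]
[-16.   1.  14.] [0.006 0.033 0.014]
[-20.   1.  18.] [0.009 0.048 0.014]
[-25.   0.  22.] [0.012 0.066 0.012]
[-30.   0.  27.] [0.015 0.087 0.009]
[-34.   1.  31.] [ 0.023  0.09  -0.009]
[-38.   3.  35.] [ 0.029  0.089 -0.032]
excursion [(np.float64(0.6), np.float64(-0.06), np.float64(0.42)), (np.float64(0.62), np.float64(0.0), np.float64(0.43)), (np.float64(0.64), np.float64(0.02), np.float64(0.36)), (np.float64(0.61), np.float64(0.03), np.float64(0.24))] zdir [ 0.95 -0.01 -0.31]
```

```bash
python3 -m inch '[-5,0,4,0.001,0.009,0.007,1, -10,1,9,0.003,0.02,0.012,1, -16,1,14,0.006,0.033,0.014,1, -20,1,18,0.009,0.048,0.014,1, -25,0,22,0.012,0.066,0.012,1, -30,0,27,0.015,0.087,0.009,1, -34,1,31,0.023,0.09,-0.009,1, -38,3,35,0.029,0.089,-0.032,1]'
python3 - <<'E'
from plan import *
q=bot.observe()['joints']
M=frame(.36,.6)@r('z',np.pi); g,e,d=ik(ringpos(0,.15)-.07*M[:,2],M,q,reg=1e-3); print(g.round(3),e,d); np.save('goal.npy',g)
plan([g])
E
```

```text
t: 6.15
ee_pos: [0.633, 0.0245, 0.3826]
tcp_rot: [0.267, 1.87, 0.192]
ft_force: [0.4, 0.1, -0.3]
width: -0.0004
grasp_force: 0.0
[ 0.882  0.318 -0.903  2.446  3.504  0.424 -1.491] 0.00023532853913777352 0.0001811080474215001
rows total 6 q [ 0.62 -0.06 -0.82  2.4   2.76  0.49 -1.62]
[-4.  3.  4.] [ 0.001 -0.    -0.037]
[-7.  6.  8.] [-0.003  0.001 -0.072]
[-11.   9.  14.] [-0.01   0.003 -0.11 ]
[-14.  11.  19.] [-0.022  0.007 -0.145]
[-16.  13.  25.] [-0.036  0.012 -0.177]
[-17.  14.  28.] [-0.046  0.016 -0.193]
excursion [(np.float64(0.63), np.float64(0.02), np.float64(0.35)), (np.float64(0.6), np.float64(0.04), np.float64(0.21))] zdir [ 0.77  0.29 -0.56]
```

```bash
python3 -m inch '[-4,3,4,0,0,-0.036,1, -7,6,8,-0.004,0.001,-0.07,1, -11,9,13,-0.014,0.003,-0.105,1, -14,11,18,-0.028,0.007,-0.14,1, -16,13,23,-0.04,0.012,-0.17,1, -17,14,28,-0.046,0.016,-0.193,1, -17,14,28,-0.046,0.016,-0.193,1, -17,14,28,-0.046,0.016,-0.193,1]'
python3 - <<'E'
from h import *
s=bot.observe(); M=R.from_rotvec(s['tcp_rot']).as_matrix(); print(M[:,2].round(3),M[:,0].round(3),s['joints'].round(2))
C=cam('wrist',s); a,d=vision.capture('wrist'); cv2.imwrite('pics/w2.png',a); np.save('pics/w2.npy',d)
print('ring',proj(C,ringpos(0)),'tcp',proj(C,s['ee_pos']))
E
```

```text
t: 6.82
ee_pos: [0.5875, 0.0368, 0.1883]
tcp_rot: [-0.375, 2.155, 0.213]
ft_force: [0.8, 0.3, 1.2]
width: 0.0001
grasp_force: 0.0
[ 0.768  0.289 -0.572] [-0.54  -0.187 -0.82 ] [ 0.78  0.28 -0.78  2.44  3.61  0.44 -1.63]
ring [322.27937233 145.98716193] tcp [317.89877722 283.4701001 ]
```

View pics/w2.png

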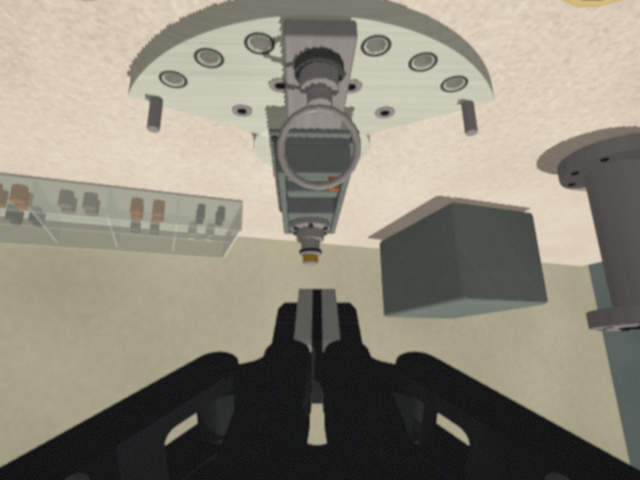

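The ring's circle is centred at (319,147) against a predicted (322,146), and the fingertips are at (317,290). Correcting about 2 mm toward -y. Going down to the entry line first.

```bash
python3 -m inch '[0,0,0,0.002,0.001,-0.015,1, 0,0,0,0.004,0.002,-0.03,1, 0,0,0,0.006,0.003,-0.045,1, 0,0,0,0.008,0.004,-0.058,1, 0,0,0,0.0085,0.0047,-0.064,1, 0,0,0,0.0085,0.0047,-0.064,1, 0,0,0,0.0085,0.0047,-0.064,1, 0,0,0,0.0085,0.0047,-0.064,1]'
python3 - <<'E'
from h import *
s=bot.observe(); M=R.from_rotvec(s['tcp_rot']).as_matrix(); print(M[:,2].round(3),s['joints'].round(2))
C=cam('wrist',s); a,d=vision.capture('wrist'); cv2.imwrite('pics/w3.png',a[:400,120:520]); np.save('pics/w3.npy',d)
c=np.array([.642,.0588,.09]); print('ring',proj(C,c),'tcp',proj(C,s['ee_pos']),'ring in tool',(M.T@(c-s['ee_pos'])*1000).round(1), 'axis pt at ring depth',proj(C,s['ee_pos']+.06*M[:,2]))
E
```

```text
t: 7.53
ee_pos: [0.5958, 0.0426, 0.1259]
tcp_rot: [-0.382, 2.152, 0.211]
ft_force: [0.8, -0.1, -0.0]
width: -0.0003
grasp_force: 0.0
[ 0.768  0.291 -0.57 ] [ 0.6   0.46 -0.62  2.47  3.41  0.61 -1.37]
ring [315.51632972 235.84924407] tcp [317.89932905 283.47792225] ring in tool [ 1.6 -1.2 60.7] axis pt at ring depth [317.6619323 238.9146054]
```

View pics/w3.png

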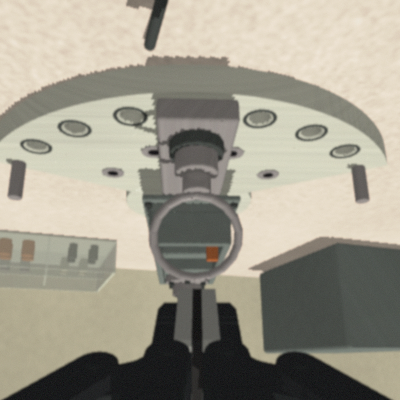

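The ring's centre is at about (316,238) and the tool axis meets the ring plane at (318,239), so it is aligned within about 1 mm. Entering now.

```bash
python3 -m inch '[0,0,0,0.009,0.0025,-0.007,1, 0,0,0,0.018,0.0057,-0.0135,1, 0,0,0,0.027,0.009,-0.02,1, 0,0,0,0.036,0.0125,-0.027,1, 0,0,0,0.045,0.016,-0.0335,1, 0,0,0,0.054,0.0195,-0.04,1, 0,0,0,0.061,0.022,-0.0455,1, 0,0,0,0.065,0.0237,-0.0485,1]'
python3 -m inch '[0,0,0,0,0,0.002,1, 0,0,0,0,0,0.003,1, 0,0,0,0,0,0.004,1, 0,0,0,0,0,0.005,1, 0,0,0,0,0,0.006,1, 0,0,0,0,0,0.007,1, 0,0,0,0,0,0.008,1, 0,0,0,0,0,0.008,1]'
python3 - <<'E'
from h import *
s=bot.observe(); M=R.from_rotvec(s['tcp_rot']).as_matrix(); print(M[:,2].round(3),s['joints'].round(2))
a,d=vision.capture('wrist'); cv2.imwrite('pics/w4.png',a[80:480,120:520])
E
```

```text
t: 8.25
ee_pos: [0.6612, 0.067, 0.075]
tcp_rot: [-0.382, 2.154, 0.214]
ft_force: [-0.4, -0.1, -0.2]
width: -0.0
grasp_force: 0.0
t: 8.92
ee_pos: [0.6604, 0.066, 0.0844]
tcp_rot: [-0.382, 2.153, 0.212]
ft_force: [0.1, 1.2, -1.3]
width: -0.0002
grasp_force: 0.0
[ 0.767  0.291 -0.571] [ 0.45  0.61 -0.55  2.35  3.3   0.64 -1.26]
```

View pics/w4.png

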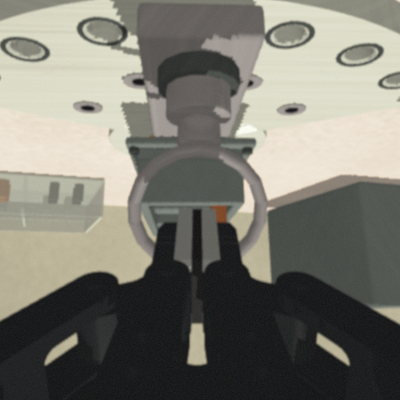

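The picture shows the fingers inside the ring (crop, ring centred at about (197,205)). There is no firm contact yet, so I'll lift gently.

```bash
python3 -m inch '[0,0,0,0,0,0.001,1, 0,0,0,0,0,0.002,1, 0,0,0,0,0,0.003,1, 0,0,0,0,0,0.004,1, 0,0,0,0,0,0.005,1, 0,0,0,0,0,0.006,1, 0,0,0,0,0,0.006,1, 0,0,0,0,0,0.006,1]'
python3 - <<'E'
from h import *
a,d=vision.capture('wrist'); cv2.imwrite('pics/w5.png',a[80:480,120:520])
E
```

```text
t: 9.63
ee_pos: [0.6604, 0.0662, 0.0901]
tcp_rot: [-0.382, 2.154, 0.212]
ft_force: [1.0, 0.6, -0.1]
width: 0.0002
grasp_force: 0.0
```

View pics/w5.png

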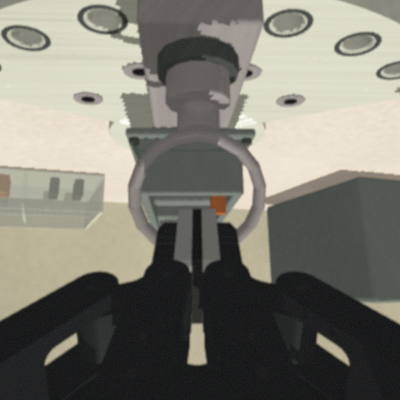

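Still not in contact: the ring's far arc is around crop (197,250) and the pin has not risen. Continuing the lift in small steps.

```bash
python3 -m inch '[0,0,0,0,0,0.001,1, 0,0,0,0,0,0.002,1, 0,0,0,0,0,0.003,1, 0,0,0,0,0,0.004,1, 0,0,0,0,0,0.005,1, 0,0,0,0,0,0.006,1, 0,0,0,0,0,0.006,1, 0,0,0,0,0,0.006,1]'
```

```text
t: 10.35
ee_pos: [0.6603, 0.0662, 0.0961]
tcp_rot: [-0.382, 2.154, 0.212]
ft_force: [0.1, -0.4, -1.1]
width: -0.0003
grasp_force: 0.0
```

```bash
python3 -m inch '[0,0,0,0,0,0.001,1, 0,0,0,0,0,0.002,1, 0,0,0,0,0,0.003,1, 0,0,0,0,0,0.004,1, 0,0,0,0,0,0.005,1, 0,0,0,0,0,0.005,1, 0,0,0,0,0,0.005,1, 0,0,0,0,0,0.005,1]'
```

```text
t: 11.02
ee_pos: [0.6603, 0.0661, 0.101]
tcp_rot: [-0.382, 2.154, 0.212]
ft_force: [0.4, 0.6, -0.3]
width: -0.0001
grasp_force: 0.0
```

```bash
python3 - <<'E'
from h import *
s=bot.observe(); C=cam('wrist',s)
a,d=vision.capture('wrist')
for h in (.09,.1,.108): 
    p=proj(C,np.r_[.642,.0588,h]); print(h,p.round(0))
t,dt=vision.capture('scene'); o=np.zeros((420,800,3),np.uint8); o[:400,:400]=a[80:480,120:520]
o[:400,400:]=cv2.resize(cv2.convertScaleAbs(t[255:335,280:360],alpha=1.3),(400,400),interpolation=cv2.INTER_CUBIC); cv2.imwrite('pics/w6.png',o)
E
```

```text
0.09 [317. 247.]
0.1 [317. 272.]
0.108 [317. 292.]
```

View pics/w6.png

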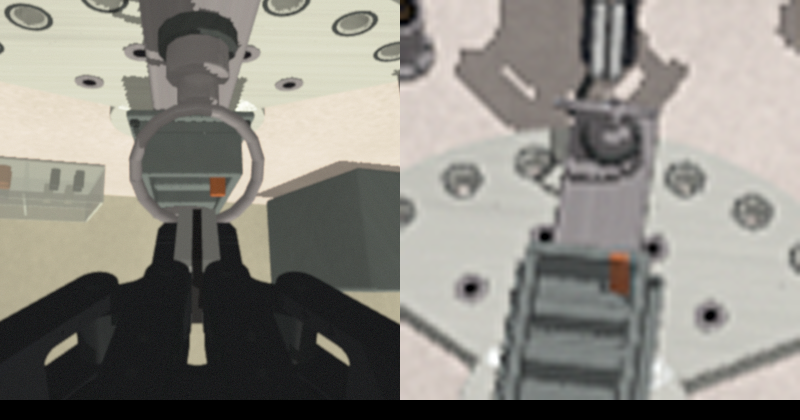

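Crop centre (197,163) matches the ring still down at about 90 mm, with the tip at (197,210) just at the ring's upper arc. I'll use the depth image to see how far the tip really is through.

```bash
python3 - <<'E'
from h import *
s=bot.observe(); C=cam('wrist',s); a,d=vision.capture('wrist'); c=C[0]; M=R.from_rotvec(s['tcp_rot']).as_matrix()
def P(u,v): return C[2]+ray(C,u,v)*d[v,u]
rc=np.array([.642,.0588,.0895]); y=YAW; n=np.array([np.cos(y)*.825,np.sin(y)*.825,-.565]); up=np.array([np.cos(y)*.565,np.sin(y)*.565,.825]); la=np.cross(up,n)
F=np.c_[n,up,la].T
for u,v in [(256,240),(258,230),(379,240),(262,215),(372,215),(317,187),(317,186),(275,285),(358,285),(290,296),(345,296),(306,290),(306,295),(306,300),(306,310),(328,290),(328,300),(328,330),(290,310),(345,310),(290,330),(290,360)]:
    print((u,v),round(float(d[v,u]),3),'n,up,lat',(F@(P(u,v)-rc)*1000).round(1),'tool',(M.T@(P(u,v)-s['ee_pos'])*1000).round(1))
E
```

```text
(256, 240) 0.163 n,up,lat [ -1.9  -3.  -23.5] tool [ 24.1 -24.  -12.5]
(258, 230) 0.162 n,up,lat [ -1.7  -7.  -22.6] tool [ 28.  -23.1 -12.3]
(379, 240) 0.163 n,up,lat [-3.6 -3.8 24. ] tool [ 24.   23.6 -12.2]
(262, 215) 0.159 n,up,lat [ -2.7 -13.2 -20.9] tool [ 34.2 -21.2 -13.1]
(372, 215) 0.0 n,up,lat [-157.1  -54.6   -7.5] tool [  76.6   -0.5 -166.4]
(317, 187) 0.157 n,up,lat [ -2.7 -24.2  -0.3] tool [ 44.8  -0.4 -12.2]
(317, 186) 0.157 n,up,lat [ -2.5 -24.5  -0.3] tool [ 45.1  -0.4 -11.9]
(275, 285) 0.168 n,up,lat [ -2.   15.9 -16.3] tool [  5.  -17.2 -12.4]
(358, 285) 0.169 n,up,lat [-2.5 15.7 16.9] tool [  4.7  16.1 -11.6]
(290, 296) 0.171 n,up,lat [ -1.3  21.1 -10.4] tool [ -0.3 -11.3 -11.5]
(345, 296) 0.17 n,up,lat [-3.4 20.1 11.8] tool [  0.4  10.9 -12.7]
(306, 290) 0.152 n,up,lat [-18.2  10.5  -4.3] tool [ 10.4  -4.4 -28.1]
(306, 295) 0.147 n,up,lat [-23.   10.2  -4.4] tool [ 10.7  -4.3 -32.9]
(306, 300) 0.144 n,up,lat [-26.4  10.4  -4.4] tool [ 10.6  -4.2 -36.3]
(306, 310) 0.137 n,up,lat [-33.9  10.3  -4.6] tool [ 10.7  -4.  -43.8]
(328, 290) 0.151 n,up,lat [-19.4   9.9   3.6] tool [ 10.8   3.5 -29. ]
(328, 300) 0.144 n,up,lat [-27.1  10.1   3. ] tool [ 10.7   3.3 -36.7]
(328, 330) 0.125 n,up,lat [-46.1  10.5   1.8] tool [ 10.5   2.9 -55.7]
(290, 310) 0.145 n,up,lat [-26.3  14.2  -9.9] tool [  6.8  -9.7 -36.5]
(345, 310) 0.145 n,up,lat [-26.8  14.    9. ] tool [  6.7   9.3 -36.1]
(290, 330) 0.132 n,up,lat [-39.4  14.3  -9.7] tool [  6.8  -8.9 -49.5]
(290, 360) 0.109 n,up,lat [-62.2   9.8  -9.2] tool [ 11.5  -7.4 -72.2]
```

Depth shows the finger material ends about 27 mm short of the reported TCP on the underside (tool z about -27), while the ring plane is at tool z about -10. The fingers were therefore never properly through. I'll drop back to the centre line and insert about 34 mm deeper.

```bash
python3 -m inch '[0,0,0,-0.0036,-0.0012,-0.0055,1, 0,0,0,-0.0072,-0.0024,-0.011,1, 0,0,0,-0.0108,-0.0035,-0.0165,1, 0,0,0,-0.0108,-0.0035,-0.0165,1, 0,0,0,-0.0054,-0.0015,-0.0205,1, 0,0,0,0,0.0005,-0.0245,1, 0,0,0,0.005,0.0025,-0.028,1, 0,0,0,0.005,0.0025,-0.028,1]'
python3 -m inch '[0,0,0,0.0025,0.001,-0.002,1, 0,0,0,0.005,0.002,-0.004,1, 0,0,0,0.0075,0.003,-0.0058,1, 0,0,0,0.0095,0.0037,-0.0072,1, 0,0,0,0.0105,0.004,-0.008,1, 0,0,0,0.0105,0.004,-0.008,1, 0,0,0,0.0105,0.004,-0.008,1, 0,0,0,0.0105,0.004,-0.008,1]'
cat > ringchk.py <<'E'
from h import *
s=bot.observe(); C=cam('wrist',s); a,d=vision.capture('wrist'); M=R.from_rotvec(s['tcp_rot']).as_matrix()
v,u=np.mgrid[60:400:2,180:460:2]; v=v.ravel();u=u.ravel(); z=d[v,u]; k=z>0; u,v,z=u[k],v[k],z[k]
D=np.stack([ray(C,i,j) for i,j in zip(u,v)]); W=C[2]+D*z[:,None]; T=(W-s['ee_pos'])@M
f=(np.abs(T[:,1])<9)&(np.abs(T[:,0])<14)
print('finger front tool z', T[f&(T[:,2]<30),2].max().round(3) if f.any() else None)
# ring side wires: thin strip just outside fingers, in front of background
w=(np.abs(T[:,1])>17)&(np.abs(T[:,1])<29)&(np.abs(T[:,0])<60)&(T[:,2]>-70)&(T[:,2]<30)&(W[:,2]>.06)
Q=T[w]; print('ring pts',w.sum(),'tool mean L/R',Q[Q[:,1]<0].mean(0).round(4),Q[Q[:,1]>0].mean(0).round(4),'world',W[w].mean(0).round(4),'zmin/max',W[w,2].min().round(3),W[w,2].max().round(3))
print('ft',s['ft_force'].round(1),'ee',s['ee_pos'].round(4),'t',round(s['t'],2),'q',s['joints'].round(2))
E
python3 ringchk.py
```

```text
t: 11.83
ee_pos: [0.6667, 0.0695, 0.0727]
tcp_rot: [-0.382, 2.153, 0.213]
ft_force: [0.9, -0.6, 0.4]
width: 0.0
grasp_force: 0.0
t: 12.5
ee_pos: [0.6757, 0.0726, 0.065]
tcp_rot: [-0.382, 2.154, 0.213]
ft_force: [0.4, 0.3, 0.3]
width: -0.0002
grasp_force: 0.0
finger front tool z 1.542ringchk.py:9: RuntimeWarning: Mean of empty slice.
  Q=T[w]; print('ring pts',w.sum(),'tool mean L/R',Q[Q[:,1]<0].mean(0).round(4),Q[Q[:,1]>0].mean(0).round(4),'world',W[w].mean(0).round(4),'zmin/max',W[w,2].min().round(3),W[w,2].max().round(3))
  ret = um.true_divide(
Traceback (most recent call last):
  File "ringchk.py", line 9, in <module>
    Q=T[w]; print('ring pts',w.sum(),'tool mean L/R',Q[Q[:,1]<0].mean(0).round(4),Q[Q[:,1]>0].mean(0).round(4),'world',W[w].mean(0).round(4),'zmin/max',W[w,2].min().round(3),W[w,2].max().round(3))
                                                                                                                                                        ~~~~~~~~~~^^
ValueError: zero-size array to reduction operation minimum which has no identity
```

```bash
sed -i "s/T=(W-s\['ee_pos'\])@M/T=(W-s['ee_pos'])@M*1000/; s/round(4),Q/round(1),Q/; s/\.mean(0)\.round(4),'world'/.mean(0).round(1),'world'/" ringchk.py; python3 ringchk.py
```

```text
finger front tool z -27.288
ring pts 838 tool mean L/R [  0.  -22.5 -32.6] [  0.2  21.5 -34.7] world [0.6507 0.0607 0.0841] zmin/max 0.062 0.1
ft [ 0.4 -0.1  0.8] ee [0.6757 0.0726 0.065 ] t 12.55 q [ 0.41  0.67 -0.53  2.32  3.28  0.67 -1.23]
```

```bash
python3 -m inch '[0,0,0,0.001,0.0003,0.0015,1, 0,0,0,0.002,0.0006,0.003,1, 0,0,0,0.0027,0.0009,0.0041,1, 0,0,0,0.0033,0.0011,0.005,1, 0,0,0,0.0038,0.0012,0.0058,1, 0,0,0,0.0038,0.0012,0.0058,1, 0,0,0,0.0038,0.0012,0.0058,1, 0,0,0,0.0038,0.0012,0.0058,1]'
python3 -m inch '[0,0,0,0,0,0.001,1, 0,0,0,0,0,0.002,1, 0,0,0,0,0,0.003,1, 0,0,0,0,0,0.004,1, 0,0,0,0,0,0.005,1, 0,0,0,0,0,0.005,1, 0,0,0,0,0,0.005,1, 0,0,0,0,0,0.005,1]'; python3 ringchk.py
```

```text
t: 13.27
ee_pos: [0.6795, 0.0739, 0.0707]
tcp_rot: [-0.382, 2.154, 0.213]
ft_force: [-0.0, 0.3, -0.6]
width: -0.0002
grasp_force: 0.0
t: 13.93
ee_pos: [0.6792, 0.0737, 0.0754]
tcp_rot: [-0.382, 2.155, 0.213]
ft_force: [-1.6, 0.1, -2.0]
width: -0.0003
grasp_force: 1.4
finger front tool z 29.999
ring pts 1089 tool mean L/R [  6.  -22.5 -29.8] [  7.5  21.  -35.5] world [0.6521 0.0598 0.0883] zmin/max 0.062 0.11
ft [-1.6  0.1 -2. ] ee [0.6792 0.0737 0.0754] t 13.93 q [ 0.41  0.64 -0.54  2.31  3.27  0.64 -1.25]
```

```bash
python3 -m inch '[0,0,0,0,0,0.001,1, 0,0,0,0,0,0.002,1, 0,0,0,0,0,0.003,1, 0,0,0,0,0,0.004,1, 0,0,0,0,0,0.005,1, 0,0,0,0,0,0.006,1, 0,0,0,0,0,0.006,1, 0,0,0,0,0,0.006,1]'; python3 ringchk.py
```

```text
t: 14.65
ee_pos: [0.6793, 0.0738, 0.0816]
tcp_rot: [-0.382, 2.154, 0.213]
ft_force: [-1.9, -0.0, -4.7]
width: 0.0
grasp_force: 2.7
finger front tool z 29.991
ring pts 921 tool mean L/R [ 10.1 -22.3 -39.9] [ 10.9  21.1 -43.6] world [0.6429 0.0569 0.0968] zmin/max 0.07 0.117
ft [-1.9 -0.  -4.7] ee [0.6793 0.0738 0.0816] t 14.65 q [ 0.42  0.63 -0.54  2.31  3.28  0.62 -1.25]
```

Lifting: 4.7 N, pin up about 6–7 mm. Another 6.5 mm.

```bash
python3 -m inch '[0,0,0,0,0,0.001,1, 0,0,0,0,0,0.002,1, 0,0,0,0,0,0.003,1, 0,0,0,0,0,0.004,1, 0,0,0,0,0,0.005,1, 0,0,0,0,0,0.006,1, 0,0,0,0,0,0.0065,1, 0,0,0,0,0,0.0065,1]'; python3 ringchk.py
python3 - <<'E'
from h import *
s=bot.observe()
for a in np.linspace(0,-.2618,9)[1:]:
    c=R.from_euler('z',-a).as_matrix(); P=np.r_[PIV,0]; rp=ringpos(0); print(round(a,3),(c@(rp-P)+P-rp).round(4))
E
```

```text
t: 15.37
ee_pos: [0.6794, 0.0738, 0.0882]
tcp_rot: [-0.382, 2.154, 0.213]
ft_force: [-3.5, -1.5, -6.2]
width: -0.0
grasp_force: 3.5
finger front tool z -27.653
ring pts 865 tool mean L/R [ 12.1 -22.3 -46.7] [ 11.2  21.2 -45.2] world [0.6385 0.0563 0.1049] zmin/max 0.086 0.123
ft [-3.5 -1.5 -6.2] ee [0.6794 0.0738 0.0882] t 15.37 q [ 0.42  0.61 -0.55  2.31  3.28  0.61 -1.26]
-0.033 [ 0.0014 -0.0042  0.    ]
-0.065 [ 0.003  -0.0084  0.    ]
-0.098 [ 0.0047 -0.0125 -0.    ]
-0.131 [ 0.0065 -0.0165  0.    ]
-0.164 [ 0.0085 -0.0205  0.    ]
-0.196 [ 0.0106 -0.0245 -0.    ]
-0.229 [ 0.0128 -0.0283  0.    ]
-0.262 [ 0.0152 -0.0321 -0.    ]
```

```bash
python3 -m inch '[0,0,0.7,0.0006,-0.0018,0,1, 0,0,1.4,0.0012,-0.0036,0,1, 0,0,2.1,0.002,-0.0055,0,1, 0,0,2.8,0.0027,-0.0074,0,1, 0,0,3.5,0.0035,-0.0093,0,1, 0,0,4.3,0.0044,-0.0114,0,1, 0,0,5,0.0052,-0.0133,0,1, 0,0,5,0.0052,-0.0133,0,1]'; python3 ringchk.py | tail -2
```

```text
t: 16.08
ee_pos: [0.6848, 0.0595, 0.0878]
tcp_rot: [-0.476, 2.14, 0.261]
ft_force: [-3.7, -2.1, -6.0]
width: 0.0001
grasp_force: 3.8
ring pts 884 tool mean L/R [ 12.  -22.5 -45.9] [ 11.5  20.9 -45.9] world [0.6459 0.038  0.1044] zmin/max 0.085 0.123
ft [-3.7 -2.1 -6. ] ee [0.6848 0.0595 0.0878] t 16.08 q [ 0.57  0.65 -0.62  2.26  3.5   0.51 -1.31]
```

```bash
cat > holes.py <<'E'
# arm angle from the housing (dark grey-green, rigid on the arm) in scene and top views
from h import *
def pts(n):
    C=cam(n); a,d=vision.capture(n); 
    v,u=np.nonzero(d>0); k=(np.abs(u-proj(C,np.r_[PIV,.05])[0])<90)&(np.abs(v-proj(C,np.r_[PIV,.05])[1])<90); u,v=u[k],v[k]
    c,M,o=C; D=np.c_[(u-c['cx'])/c['fx'],-(v-c['cy'])/c['fy'],-np.ones(len(u))]@M.T
    W=o+D*d[v,u][:,None]; q=W[:,:2]-PIV
    k=(W[:,2]>.05)&(W[:,2]<.085)&(np.hypot(*q.T)<.1); return W[k]
for n in('scene','top'):
    W=pts(n); q=W[:,:2]-W[:,:2].mean(0)
    r=cv2.minAreaRect((W[:,:2]*1e4).astype(np.float32)); b=cv2.boxPoints(r); e=[b[1]-b[0],b[2]-b[1]]; e=max(e,key=np.linalg.norm); t=np.arctan2(e[1],e[0]); t=(t+np.pi/2)%np.pi-np.pi/2
    print(n,len(W),'yaw rect',t.round(3),'pca',np.round(((lambda w:np.arctan2(w[1],w[0]))(np.linalg.svd(q,full_matrices=False)[2][0])+np.pi/2)%np.pi-np.pi/2,3))
E
python3 holes.py
```

```text
scene 1211 yaw rect 0.463 pca 0.441
top 1093 yaw rect 0.439 pca 0.463
```

```bash
python3 -m inch '[0,0,0.7,0.001,-0.0017,0,1, 0,0,1.4,0.002,-0.0034,0,1, 0,0,2.1,0.003,-0.0052,0,1, 0,0,2.8,0.004,-0.0070,0,1, 0,0,3.5,0.005,-0.0088,0,1, 0,0,4.3,0.0061,-0.0107,0,1, 0,0,5,0.0071,-0.0125,0,1, 0,0,5,0.0071,-0.0125,0,1]'; python3 ringchk.py | tail -2;python3 holes.py
```

```text
t: 16.9
ee_pos: [0.6918, 0.047, 0.0876]
tcp_rot: [-0.571, 2.122, 0.31]
ft_force: [-5.1, -3.5, -6.7]
width: -0.0002
grasp_force: 4.2
ring pts 883 tool mean L/R [ 12.3 -22.5 -45.2] [ 11.5  20.8 -46.5] world [0.6549 0.0221 0.104 ] zmin/max 0.084 0.122
ft [-5.1 -3.5 -6.7] ee [0.6918 0.047  0.0876] t 16.9 q [ 0.72  0.71 -0.72  2.19  3.72  0.4  -1.37]
scene 1228 yaw rect 0.571 pca 0.557
top 1116 yaw rect 0.611 pca 0.601
```

```bash
python3 -m inch '[0,0,0,-0.0005,0.001,-0.002,1, 0,0,0,-0.0005,0.001,-0.004,1, 0,0,0,-0.0005,0.001,-0.006,1, 0,0,0,-0.0005,0.001,-0.008,1, 0,0,0,-0.0005,0.001,-0.010,1, 0,0,0,-0.0005,0.001,-0.012,1, 0,0,0,-0.0005,0.001,-0.014,1, 0,0,0,-0.0005,0.001,-0.0155,1]'; python3 ringchk.py | tail -2;python3 holes.py
```

```text
t: 17.72
ee_pos: [0.6927, 0.0493, 0.0741]
tcp_rot: [-0.571, 2.118, 0.31]
ft_force: [-2.1, -2.0, -0.4]
width: -0.0003
grasp_force: 0.9
ring pts 1233 tool mean L/R [  6.2 -22.4 -31. ] [  3.3  21.3 -25.2] world [0.6706 0.0359 0.0862] zmin/max 0.061 0.109
ft [-2.1 -2.  -0.4] ee [0.6927 0.0493 0.0741] t 17.72 q [ 0.69  0.73 -0.69  2.2   3.7   0.44 -1.34]
scene 1219 yaw rect 0.579 pca 0.559
top 1109 yaw rect 0.594 pca 0.586
```

```bash
python3 -m inch '[0,0,0,-0.001,-0.0007,-0.0018,1, 0,0,0,-0.002,-0.0014,-0.0036,1, 0,0,0,-0.003,-0.002,-0.0055,1, 0,0,0,-0.0043,-0.0028,-0.0074,1, 0,0,0,-0.0043,-0.0028,-0.0074,1, 0,0,0,-0.0043,-0.0028,-0.0074,1, 0,0,0,-0.0043,-0.0028,-0.0074,1, 0,0,0,-0.0043,-0.0028,-0.0074,1]'; python3 ringchk.py | tail -2
python3 - <<'E'
from h import *
s=bot.observe(); print(R.from_rotvec(s['tcp_rot']).as_matrix()[:,2].round(3)); C=cam('wrist',s); a,d=vision.capture('wrist'); cv2.imwrite('pics/w7.png',a)
for h in(.09,.1): print(h,proj(C,ringpos(-.2618,h)).round(0))
E
```

```text
t: 18.53
ee_pos: [0.6872, 0.0464, 0.0655]
tcp_rot: [-0.571, 2.121, 0.311]
ft_force: [-0.4, -0.0, -0.2]
width: 0.0
grasp_force: 0.0
ring pts 865 tool mean L/R [ -0.4 -22.7 -30.5] [ -1.3  21.6 -31.7] world [0.6669 0.0316 0.0839] zmin/max 0.06 0.1
ft [-0.4 -0.  -0.2] ee [0.6872 0.0464 0.0655] t 18.53 q [ 0.69  0.74 -0.67  2.21  3.71  0.45 -1.33]
[ 0.705  0.42  -0.572]
0.09 [320. 337.]
0.1 [321. 369.]
```

View pics/w7.png

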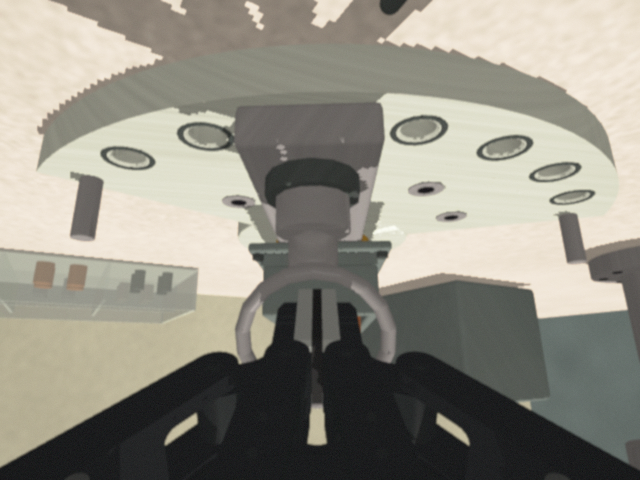

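Two free holes are on the left and four on the right, and the ring's centre is at about (318,337), exactly the predicted home height at -0.2618. The pin is down and there is no force on the fingers. Withdrawing along the tool axis.

```bash
python3 -m inch '[0,0,0,-0.007,-0.0042,0.0057,1, 0,0,0,-0.0141,-0.0084,0.0114,1, 0,0,0,-0.0212,-0.0126,0.0172,1, 0,0,0,-0.0282,-0.0168,0.0229,1, 0,0,0,-0.0352,-0.021,0.0286,1, 0,0,0,-0.0423,-0.0252,0.0343,1, 0,0,0,-0.0494,-0.0294,0.04,1, 0,0,0,-0.0564,-0.0336,0.0458,1]'
python3 -m inch '[0,0,0,-0.007,-0.0042,0.0057,1, 0,0,0,-0.0141,-0.0084,0.0114,1, 0,0,0,-0.0212,-0.0126,0.0172,1, 0,0,0,-0.0282,-0.0168,0.0229,1, 0,0,0,-0.0282,-0.0168,0.03,1, 0,0,0,-0.0282,-0.0168,0.035,1, 0,0,0,-0.0282,-0.0168,0.035,1, 0,0,0,-0.0282,-0.0168,0.035,1]'
python3 holes.py
python3 - <<'E'
from h import *
s=bot.observe(); C=cam('wrist',s); a,d=vision.capture('wrist'); g=cv2.cvtColor(a,cv2.COLOR_BGR2GRAY)
print(s['joints'].round(2),s['qd'].round(3).max())
for h in(.09,.1): print(h,proj(C,ringpos(-.2618,h)).round(1))
c=proj(C,ringpos(-.2618)).astype(int); x0,y0=c-70; x0,y0=max(x0,0),max(y0,0)
o=cv2.HoughCircles(g[y0:c[1]+70,x0:c[0]+70],cv2.HOUGH_GRADIENT,1.5,40,param1=80,param2=25,minRadius=30,maxRadius=55); print(None if o is None else (o[0][:4]+[x0,y0,0]).round(0))
E
```

```text
t: 19.3
ee_pos: [0.6298, 0.0122, 0.1116]
tcp_rot: [-0.571, 2.121, 0.31]
ft_force: [0.0, -0.4, -0.9]
width: -0.0001
grasp_force: 0.0
t: 19.97
ee_pos: [0.6026, -0.0045, 0.1465]
tcp_rot: [-0.571, 2.121, 0.31]
ft_force: [0.3, -0.6, 0.1]
width: -0.0003
grasp_force: 0.0
scene 1224 yaw rect 0.565 pca 0.557
top 1126 yaw rect 0.562 pca 0.582
[ 1.14  0.6  -1.    2.32  4.04  0.29 -1.6 ] 0.006
0.09 [318.4 211.4]
0.1 [318.6 226.9]
[[313. 211.  41.]]
```

```bash
python3 -c "
from workcell import bot
print(bot.close_job())"
```

```text
the job is handed in; nothing more can be done
None
```

The arm is now one hole over towards the microscope, with the pin seated at home height by camera and the hand well clear. I handed the job in after about 20 s, but it returned no verdict, so a pass isn't confirmed.

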